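Put the shoe last away in the push-to-open bench cabinet

ROBOT

A 6-joint arm with a two-finger parallel gripper is mounted at the origin on the work surface. World frame = base frame: x ahead of the robot, y to its left, z up, the work surface at z = 0. Lengths are in m, angles in degrees, forces in N, time in s.
With the tool pointing down it reaches from about 0.325 to 0.775 m from the base axis. Payload 5.5 kg.
Tool frame: the origin (TCP) lies at the centre of the arm's flange, where the gripper is bolted on; the fingertips stand 182 mm ahead of it and the grasp point (between the pads) lies 163 mm ahead of it; z points along the fingers, y is the line along which they close (so a half turn about z gives the same grasp; the last joint's range is limited). The gripper opens to 88 mm and grips with 3 to 60 N. Pads are 20 mm wide; open, the fingers measure 115 mm over their backs; the gripper's body (75 mm by 178 mm) begins 61 mm behind the grasp point.
Start: joints at [63.386, 5.22, 70.514, -0, 104.267, -3.249], TCP at [0.238, 0.551, 0.405] pointing down, gripper open.
Joint ranges: [-164.24, 164.24], [-49.07, 125.15], [9.68, 141.18], [-86.29, 266.29], [3.28, 154.24], [-151.56, 151.56]. Speed limits (degrees/s): [147.25, 147.25, 172.46, 180, 180, 180].

INTERFACE

Orientations are given as [roll, pitch, yaw] about the fixed x, y, z axes, in that order (R = Rz(yaw) Ry(pitch) Rx(roll)).
In Python, from station import r gives the robot as it stands. The module is installed in compiled form; this text tells all that it offers. Calls block until the motion is done:
- r.reach(position, orientation): joint-space move of the TCP to a pose.
- r.servo_line(position, rotation=None, speed=0.15): straight line of the TCP; rotation=None keeps the orientation; speed is the mean speed in m/s.
- r.move_joints(angles): joint-space move.
- r.let_go() and r.grab(squeeze=None): open the fingers fully, or close them until they stop; squeeze is the grip in N (None keeps the last).
- r.wait(seconds).
- r.inverse_kinematics(position, orientation): joint angles nearest the present ones, or None.
- r.sense(): the state.
- r.snapshot(name): name is "scene" or "side" or "wrist"; returns a dict with "frame" (384x512x3 uint8, red, green, blue), "fx", "fy", "cx", "cy" (pixels), "dist_coeffs" ([k1, k2, p1, p2, k3] as OpenCV has them; the pictures are not rectified), "R" (3x3) and "t" (3): a world point X has camera coordinates R X + t. Camera axes: x right, y down, z forward; pixel columns grow to the right and rows downward; lengths in m; the calibration is good to about 2 mm. A picture is of the moment at which its call begins. There is no depth.
A pose or a line that the arm cannot do raises r.IKError and nothing moves.
- r.hand_in(): hands the job in; it is judged then, once.
The state is a dict: "clock": time; "joints": joint angles; "joint_vel": joint speeds; "joint_torque": joint torques, N m; "tcp_pos": TCP position; "orientation": TCP orientation; "contact_force": force on the tool from outside, world axes, zero at the start; "torque": the same for the moment, N m; "opening": finger opening in m; "gripper_force": force on a finger pad.
Only numpy, scipy, OpenCV 4.12 (cv2) and the standard library are available. Lean on these libraries where they do the work, as an engineer would, in place of code of your own. Each camera call takes 0.05 s, during which the arm holds its last target. There are 200 camera calls.

TASK

Put the wooden shoe last away in the low bench cabinet: press the handleless door near its free edge so that its spring catch pops it ajar, swing the door wide open (about a right angle), then slide the last, standing on its sole, toe first into the compartment until its heel is fully inside, behind the front edge. Leave the door wide open so that the last can air, and do not disturb the other things on the bench.

Things in the scene. Friction and masses are not known exactly. Their poses are not given: they have to be found in the camera images.
- cabinet: Low wooden bench cabinet, fixed on the table, 269 mm wide, 200 deep, 118 high. Origin: on the table (z = 0), in the plane of the carcass's front edges, midway across the door compartment's opening. x points into the cabinet (away from the robot), y left, z up. On the left (y 67 to 190 mm) are two dummy drawer fronts, 12 mm proud of the carcass.
- opening (a point): Middle of the opening's upper edge (cabinet x = 0, y = 0, z = 106 mm). The opening runs from y = -55 to +55 mm; it is 188 mm deep and 106 mm high under a 12 mm roof, which has a 30 mm deep notch at the front across the whole opening, so fingers from above can follow a thing up to x = 30 mm. It has no sill: the table top is its floor, so things slide straight in.
- catch_wall (a point): Top front edge of the 24 mm wall right of the opening (cabinet x = 0, y = -67 mm, z = 118 mm). It hides the spring catch and, 15 mm above the table at y = -62 mm, a 10 mm spring plunger that stands up to 51 mm out of it once the door has popped.
- cab_door (a joint): Hinge angle of the white handleless door, rad: about 0 shut and caught, grows as it opens (free edge comes towards the robot, then left), 1.9 at most, -0.04 pressed in to the stop. Caught, it cannot be pulled open. Pressing past -0.025 rad (3.3 mm at the free edge, 4 to 5 N there) frees the catch; let go, a damped spring throws it ajar to about 0.35 rad within 1 s.
- door_hinge (a point): Point on the door's vertical hinge axis at the door's top (z = 118 mm), at its left side, mid-thickness; cabinet x = -13 mm, y = 67 mm. Beyond ajar (0.35 rad) the door swings freely with slight friction and stays where it is left. The catch works once: afterwards the door always springs ajar again.
- door_edge (a point): Top corner of the door's front face at its free (right) edge, 146 mm from the hinge axis; moves with the door. The door panel is 144 mm wide, 14 mm thick, 114 mm high (z 4 to 118 mm); shut, it spans cabinet y -79 to +65 mm, its front face at x = -20 mm and its back at x = -6 mm. Ajar, this edge stands about 50 mm out.
- door_back (a point): Root of the small steel striker on the door's back face, 12 mm from the free edge, 55 mm above the table; it is 8 mm square and sticks 21 mm out. Moves with the door. Fingers kept above z = 65 mm clear it.
- last: Loose wooden shoe last (foot form) on its flat sole, about 0.4 kg: 170 mm long, up to 60 mm wide, 94 mm high at the heel end and low at the toe. Origin: under the cone, at sole level; x points to the toe, z up. The upright cone over the heel half (x -47 to +12 mm) has parallel sides 34 mm apart from z = 62 to 89 mm: grip it there across y. Its centre of mass lies about 15 mm ahead of the origin.
- last_heel (a point): Rearmost point of the last's heel: 55 mm behind the last's origin, 40 mm above the sole. The back of the heel is nearly upright.
- last_toe (a point): Tip of the last's toe: 115 mm ahead of the last's origin, 8 mm above the sole.
- brush: Bystander: wooden shoe brush, 150 x 55 x 52 mm, bristles down; origin at its underside. It and the last may change places.
- glue_jar: Bystander: closed glue jar, 68 mm diameter, 100 mm high.
- sandal: Bystander: sandal, 190 x 72 mm, 55 mm high.
- hammer: Bystander: hammer lying on the table.
- pen_pot: Bystander: grey pot with pens, 76 mm diameter.
- tape_roll: Bystander: cardboard roll, 100 mm diameter, 30 mm high, lying flat.
- insole: Bystander: cork insole, 186 x 72 x 10 mm, lying flat.

How it is judged (in metres and radians):
On the way, in this order (a step that is already met when the one before it is completed fails the run):
1. the door has been pressed and has popped ajar (value of joint cab_door above 0.15 rad), for 0.1 s.
2. the door has been swung wide open (value of joint cab_door above 1.2 rad), for 0.2 s.
At the end, for the whole second after the job is handed in: The last stands on its sole (within 0.1 rad of upright, at rest) inside the compartment behind the door, toe to the back, with its heel behind the front edge of the carcass; the door stands open by more than 1.2 rad (about 70 degrees) (value of joint cab_door above 1.2 rad and x of last_heel in the frame of cabinet above 0 m and x of last_toe in the frame of cabinet between 0.13 and 0.2 m and y of last_heel in the frame of cabinet between -0.055 and 0.055 m and y of last_toe in the frame of cabinet between -0.055 and 0.055 m and height (world z) of last below 0.01 m and angle between last's own z axis and vertical below 0.1 rad and linear speed of last below 0.02 m/s); the robot touches nothing.
It fails at once if the last is tipped over (more than 0.7 rad from upright) (angle between last's own z axis and vertical above 0.7 rad).
It fails at once if a bystander (brush, glue jar, sandal, hammer, pen pot, cardboard roll or insole) is moved by more than 30 mm (distance of any of brush, glue_jar, sandal, hammer, pen_pot, tape_roll, insole from where it was at the start of the episode above 0.03 m).
It also fails if it takes over 72 s, if anything falls off the work surface, if the arm or the gripper's body presses on something with over 40 N, if the wrist force passes 120 N, or if a joint passes its speed limit or range.

## Working session

There is one attempt and no reset: what is moved stays moved. The work goes in short steps, each a Python script; the robot and the scene stay as the last script left them, time stands still between calls to the robot, and variables do not carry over. Pictures are saved under pics/ and viewed, at most 10 in all, crops included, and the job is handed in when it is done.

```bash
mkdir -p pics; python3 - <<'E'
from station import r
import cv2, pickle, numpy as np
s=r.sense(); print(s['clock'],s['tcp_pos'],s['orientation'],s['opening'])
d={}
for n in ("scene","side","wrist"):
    p=r.snapshot(n); d[n]=p
    print(n,p['fx'],p['fy'],p['cx'],p['cy'],p['dist_coeffs'],(-np.array(p['R']).T@np.array(p['t'])).round(3),np.array(p['R']).round(2).tolist())
    im=p['frame'][:,:,::-1]
    cv2.imwrite(f"pics/{n}0.png",cv2.resize(im,(768,576),interpolation=cv2.INTER_CUBIC) if n!='wrist' else im)
pickle.dump(d,open('s0.pkl','wb'))
E
```

```text
0.0 [0.23799014 0.5508436  0.40354465] [-1.79894621e+02 -5.69549132e-03  1.56633802e+02] 0.08776458503558641
scene 404.07515571799894 404.07515571799894 252.13870042867848 190.50675539170592 [-0.11974766  0.          0.          0.          0.        ] [ 1.204 -0.537  1.158] [[0.71, 0.7, -0.01], [0.54, -0.55, -0.64], [-0.45, 0.45, -0.77]]
side 432.84400172075675 432.84400172075675 253.94088826966126 193.72364998694735 [-0.16092387  0.          0.          0.          0.        ] [-0.108 -0.8    0.963] [[0.78, -0.62, -0.02], [-0.39, -0.47, -0.8], [0.49, 0.63, -0.61]]
wrist 293.69861449315476 293.69861449315476 261.8674236472084 192.0211836365066 [6.46679683e-05 0.00000000e+00 0.00000000e+00 0.00000000e+00
 0.00000000e+00] [0.172 0.579 0.384] [[0.4, 0.92, -0.0], [0.89, -0.38, 0.26], [0.24, -0.1, -0.97]]
```

View pics/scene0.png

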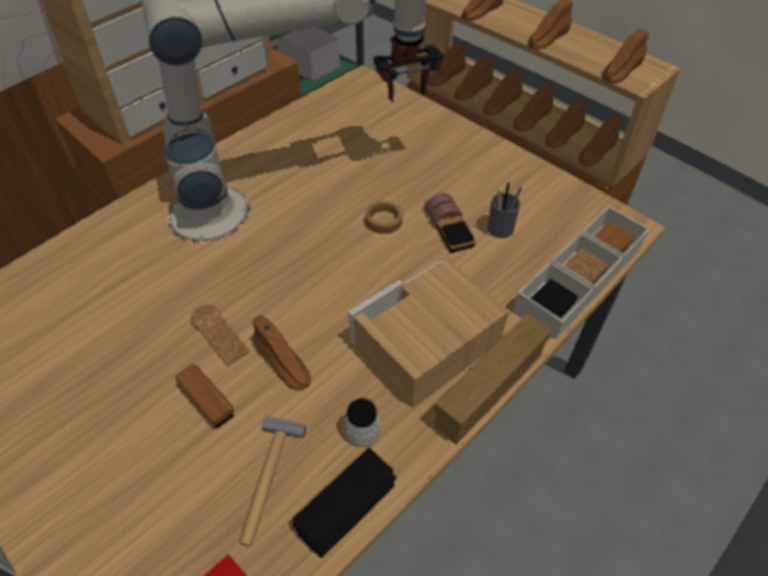

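View pics/side0.png

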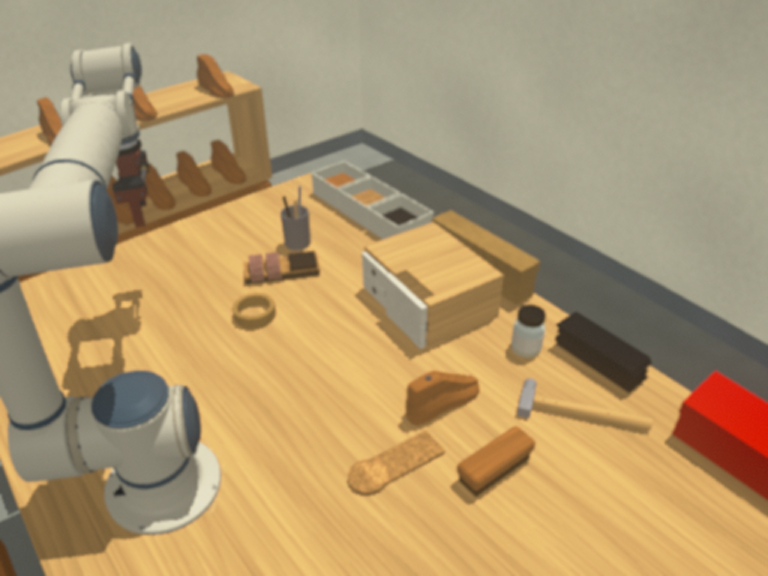

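The scene view shows the cabinet at about (430,330), the last at (280,352), the brush at (205,395), the insole at (220,335) and the jar at (362,420). The side view shows the white door and front at (395,298) and the last at (440,395). I'll zoom in for corner pixels.

```bash
python3 - <<'E'
import cv2,pickle
d=pickle.load(open('s0.pkl','rb'))
def crop(n,x0,y0,w,h,k,f):
    im=cv2.resize(d[n]['frame'][y0:y0+h,x0:x0+w,::-1],None,fx=k,fy=k,interpolation=cv2.INTER_CUBIC)
    for i in range(0,w,10): cv2.line(im,(i*k,0),(i*k,8 if i%50 else 20),(0,0,255),1); i%20==0 and cv2.putText(im,str(x0+i),(i*k,20),0,.4,(0,0,255),1)
    for i in range(0,h,10): cv2.line(im,(0,i*k),(8,i*k),(0,0,255),1); i%20==0 and cv2.putText(im,str(y0+i),(10,i*k+4),0,.4,(0,0,255),1)
    cv2.imwrite(f,im)
crop('side',225,140,120,146,4,'pics/side1.png') if 0 else crop('side',230,140,115,145,4,'pics/side1.png')
crop('scene',160,170,190,120,4,'pics/scene1.png')
E
```

```text
(no output)
```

View pics/side1.png

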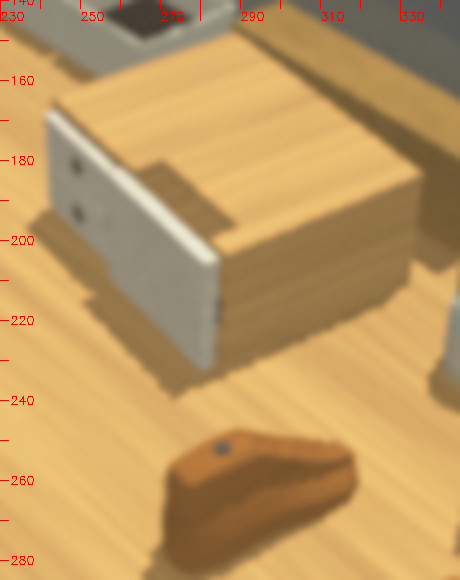

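View pics/scene1.png

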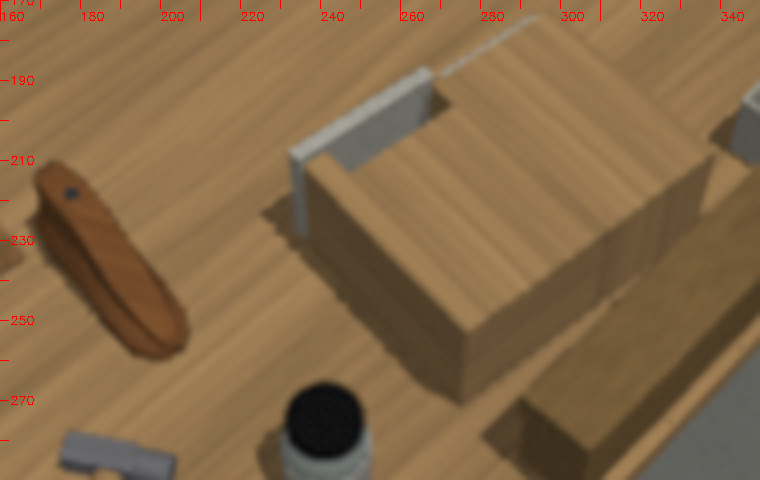

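```bash
cat > h.py <<'E'
import numpy as np, cv2, pickle
from scipy.optimize import least_squares
def proj(c,P):
    P=np.atleast_2d(P).astype(float)
    return cv2.projectPoints(P,cv2.Rodrigues(np.array(c['R']))[0],np.array(c['t']),np.array([[c['fx'],0,c['cx']],[0,c['fy'],c['cy']],[0,0,1]]),np.array(c['dist_coeffs']))[0][:,0]
def ray(c,uv,z):
    K=np.array([[c['fx'],0,c['cx']],[0,c['fy'],c['cy']],[0,0,1]])
    p=cv2.undistortPoints(np.array([[uv]],float),K,np.array(c['dist_coeffs']))[0,0]
    R=np.array(c['R']);o=-R.T@np.array(c['t']);v=R.T@np.array([*p,1.]);return o+v*(z-o[2])/v[2]
def T(q,P):
    P=np.atleast_2d(P);c,s=np.cos(q[2]),np.sin(q[2]);return np.c_[q[0]+c*P[:,0]-s*P[:,1],q[1]+s*P[:,0]+c*P[:,1],P[:,2]]
def fit(obs,q0):  # obs: list of (cam, local point, pixel)
    f=lambda q:np.concatenate([(proj(c,T(q,P))[0]-uv) for c,P,uv in obs])
    s=least_squares(f,q0,loss='soft_l1');return s.x,f(s.x).reshape(-1,2)
E
python3 - <<'E'
from h import *
d=pickle.load(open('s0.pkl','rb'));S,C=d['side'],d['scene']
sp=lambda u,v:np.array([230+u/4-.375,140+v/4-.375]); cp=lambda u,v:np.array([160+u/4-.375,170+v/4-.375])
R=-.079
obs=[(S,(-.02,R,.118),sp(212,265)),(S,(-.02,R,.004),sp(211,370)),(S,(.2,R,.118),sp(422,175)),(S,(.2,R,0),sp(410,287)),
(C,(0,R,.118),cp(308,163)),(C,(.2,R,.118),cp(465,330)),(C,(.2,R,0),cp(462,405)),(C,(.2,.19,.118),cp(716,155)),(C,(0,.19,.118),cp(540,17)),(C,(-.02,R,.118),cp(291,152)),(C,(-.02,.065,.118),cp(428,67))]
q,e=fit(obs,[.6,0,0]);print('cab',q,np.degrees(q[2]));print(e.round(1).tolist())
L=lambda P:T(q,P)
print('pin',ray(S,sp(223,448),.092),ray(C,cp(71,193),.092))
print('heeltop side',ray(S,sp(172,473),.092),'scene',ray(C,cp(50,163),.092))
print('toe side',ray(S,sp(356,475),.012),ray(S,sp(350,505),.0),'scene',ray(C,cp(160,358),.008),ray(C,cp(187,335),.008))
for n,p in dict(jar=cp(327,480),brush=np.array([205,395])/1.5,insole=np.array([220,335])/1.5,hammerhead=cp(110,460),).items(): print(n,ray(C,p,.03))
np.save('cab.npy',q)
E
```

```text
cab [ 0.62915732  0.05184477 -0.11969983] -6.858295293216116
[[-1.5, -0.2], [-2.0, 0.7], [0.3, -0.2], [0.0, -0.9], [-1.1, 1.2], [0.5, 1.5], [-0.2, 1.7], [0.6, -0.5], [2.6, -1.6], [-0.6, 0.1], [-0.7, -0.1]]
pin [ 0.49385829 -0.1638835   0.092     ] [ 0.48708093 -0.16396003  0.092     ]
heeltop side [ 0.45008873 -0.15961131  0.092     ] scene [ 0.45057409 -0.15685527  0.092     ]
toe side [ 0.60763573 -0.19202475  0.012     ] [ 0.59077669 -0.20383382  0.        ] scene [ 0.61226196 -0.18870694  0.008     ] [ 0.61181007 -0.15880119  0.008     ]
jar [ 0.79448364 -0.17672057  0.03      ]
brush [ 0.49103119 -0.34824259  0.03      ]
insole [ 0.38712459 -0.23137859  0.03      ]
hammerhead [ 0.66385466 -0.28164932  0.03      ]
```

The cabinet fit is consistent to 1–2 px: origin about (0.629, 0.052), yaw −6.9°. The last is near (0.505, −0.166), heading about −8°, and all of it is within reach. Next I'll make the first move to a wrist view covering the door and the last, to refine both poses.

```bash
python3 - <<'E'
from station import r
from h import *
r.reach([.44,-.04,.47],[180,0,173.1])
p=r.snapshot('wrist'); pickle.dump(p,open('w1.pkl','wb'))
s=r.sense();print(s['clock'],s['tcp_pos'],s['joints'],s['contact_force'])
k=2;im=cv2.resize(p['frame'][:300,60:460,::-1],None,fx=k,fy=k,interpolation=cv2.INTER_CUBIC)
for i in range(0,400,20): cv2.line(im,(i*k,0),(i*k,6),(0,0,255),1); i%40==0 and cv2.putText(im,str(60+i),(i*k,16),0,.4,(0,0,255),1)
for i in range(0,300,20): cv2.line(im,(0,i*k),(6,i*k),(0,0,255),1); i%40==0 and cv2.putText(im,str(i),(8,i*k+4),0,.4,(0,0,255),1)
cv2.imwrite('pics/w1.png',im)
E
```

```text
2.4417 [ 0.44017399 -0.0394609   0.46983679] [-9.53752013e+00 -1.75378265e+01  8.49865289e+01  6.85819206e-03
  1.12569014e+02 -9.26925012e+01] [-0.22213152  0.42311361  0.2270258 ]
```

View pics/w1.png

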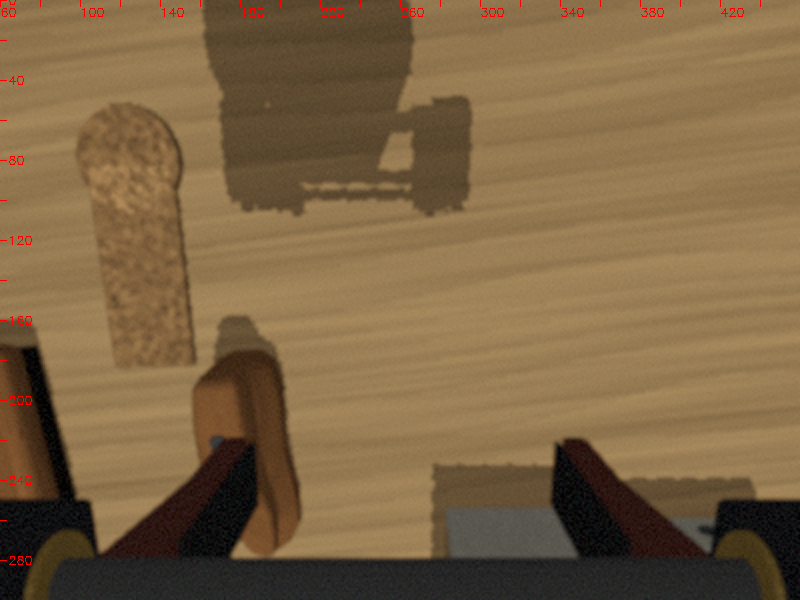

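```bash
python3 - <<'E'
from h import *
c=pickle.load(open('w1.pkl','rb'))
q=np.load('cab.npy')
for n,u,v,z in [('heel',186,176,.04),('toe',191,277,.008),('coneL',157,200,.089),('coneR',183,200,.089),('coneL2',161,212,.089),('coneback',170,184,.092),('insoleA',154,182,.01),('insoleB',118,183,.01),('doorR',283,254,.118),('insole0',150,90,.01)]:
    print(n,ray(c,(u,v),z).round(4))
print(proj(c,T(q,[[-.02,-.079,.118],[-.02,.0,.118],[-.02,-.079,.004]])))
for Q in ([.505,-.163,np.radians(-8)],[.505,-.163,np.radians(-10)]):
    print(proj(c,T(Q,[[-.055,0,.04],[.115,0,.008],[-.02,.017,.089],[-.02,-.017,.089]])).round(0).tolist())
E
```

```text
heel [ 0.4414 -0.1483  0.04  ]
toe [ 0.6196 -0.1813  0.008 ]
coneL [ 0.4592 -0.177   0.089 ]
coneR [ 0.4632 -0.144   0.089 ]
coneL2 [ 0.4757 -0.1753  0.089 ]
coneback [ 0.4398 -0.1552  0.092 ]
insoleA [ 0.4501 -0.2074  0.01  ]
insoleB [ 0.445  -0.2627  0.01  ]
doorR [ 0.5393 -0.0248  0.118 ]
insole0 [ 0.318  -0.1844  0.01  ]
[[288.19426382 296.24357567]
 [349.16085042 296.1865363 ]
 [282.16604948 255.16078532]]
[[182.0, 183.0], [192.0, 276.0], [187.0, 218.0], [161.0, 217.0]]
[[184.0, 183.0], [190.0, 276.0], [188.0, 218.0], [161.0, 217.0]]
```

The door's lower-right corner at (283,254) agrees with the fitted cabinet to about 1 px. The last comes out at origin (0.502, −0.166), yaw −7.5°, with the cone centre line at pixel column 170 and the toe at (191,277). Next I'll press the door.

```bash
cat >> h.py <<'E'
from station import r
Q=np.load('cab.npy'); YAW=180+np.degrees(Q[2])
ex=np.array([np.cos(Q[2]),np.sin(Q[2]),0])
W=lambda x,y,z:T(Q,[[x,y,z]])[0]
def go(x,y,tip,v=.15,dyaw=0): r.servo_line(W(x,y,tip+.182),[180,0,YAW+dyaw],speed=v)
def fx(): return float(np.array(r.sense()['contact_force'])@ex)
E
python3 - <<'E'
from h import *
r.grab(20)
r.reach(W(-.08,-.068,.262),[180,0,YAW])
go(-.045,-.068,.08,.1); f0=fx(); x=-.045; xc=None
while x<-.012:
    x+=.001; go(x,-.068,.08,.03); f=fx()-f0
    if xc is None and abs(f)>2: xc=x; print('contact',x,f)
    if xc is not None and (x-xc>.006 or abs(f)>15): break
print('pressed',x,f,r.sense()['clock'])
go(-.15,-.068,.08,.35); r.wait(.5)
p=r.snapshot('side'); print(r.sense()['clock'])
cv2.imwrite('pics/s2.png',cv2.resize(p['frame'][120:320,200:400,::-1],None,fx=3,fy=3,interpolation=cv2.INTER_CUBIC))
E
```

```text
contact -0.03299999999999999 -4.134730565706818
pressed -0.026999999999999982 -9.294759807726848 9.7167
10.7667
```

View pics/s2.png

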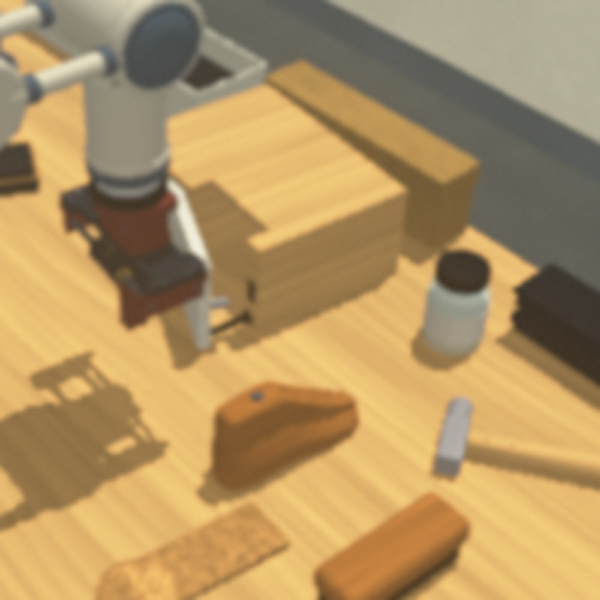

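The door has popped ajar: its edge is at (203,340), the striker at (218,302) and the plunger at (230,322), and the bystanders are untouched. Now I'll hook the fingers behind it and swing it about the hinge.

```bash
python3 - <<'E'
from h import *
go(-.13,-.125,.08,.2); go(-.024,-.125,.08,.2); go(-.024,-.05,.08,.12); print('behind',r.sense()['contact_force'])
s=.105; r0=.007+.014
def pt(t): return (-.013-s*np.sin(t)+r0*np.cos(t), .067-s*np.cos(t)-r0*np.sin(t))
for t in np.linspace(.35,1.72,10):
    go(*pt(t),.08,.12); print(round(t,2),np.array(r.sense()['contact_force']).round(1))
x,y=pt(1.72)
go(x,y-.05,.08,.2); go(x,y-.05,.2,.25)
p=r.snapshot('scene'); print(r.sense()['clock'])
cv2.imwrite('pics/s3.png',cv2.resize(p['frame'][150:300,140:340,::-1],None,fx=4,fy=4,interpolation=cv2.INTER_CUBIC))
E
```

```text
behind [-0.2255477  -0.0320099   0.76607817]
0.35 [ 0.5 -0.3 -0.3]
0.5 [-0.5 -0.3  0. ]
0.65 [-0.   0.2  0.4]
0.81 [-1.  -0.9 -0.3]
0.96 [ 1.1 -1.1  0.2]
1.11 [-0.   0.3  0.3]
1.26 [ 0.9 -0.5  1. ]
1.42 [-0.8 -0.4  0.3]
1.57 [-0.2 -0.1 -0.3]
1.72 [-0.1 -0.5 -0.1]
16.5583
```

View pics/s3.png

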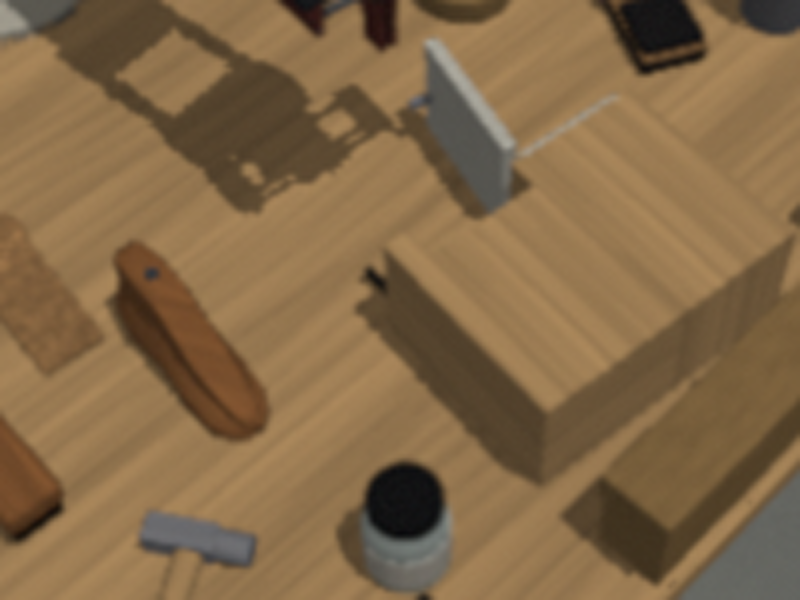

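The door is wide open: its free edge is at (435,45) and the hinge end at (507,148), so about 95°. The last at (190,340) is undisturbed. Next I'll grasp it and slide it back and across, in front of the opening.

```bash
python3 - <<'E'
from h import *
d=pickle.load(open('s0.pkl','rb'))['scene']
a=ray(d,(140+432/4,150+42/4),.118);b=ray(d,(140+508/4,150+148/4),.118);v=a-b
print('door',np.degrees(Q[2]-np.arctan2(v[1],v[0]))%360-90,np.linalg.norm(v))
ya=np.radians(-7.5);g=np.array([.502,-.1655,0])-.035*np.array([np.cos(ya),np.sin(ya),0])
r.let_go()
r.reach([*g[:2],.32],[180,0,172.5]); r.servo_line([*g[:2],.182+.064],speed=.15)
f0=np.array(r.sense()['contact_force']); r.grab(25); r.wait(.2)
s=r.sense(); print('opening',s['opening'],s['gripper_force'],np.array(s['contact_force'])-f0,s['clock'])
dc=g-np.array([*Q[:2],0]);c_,s_=np.cos(Q[2]),np.sin(Q[2]);print('grasp cab',c_*dc[0]+s_*dc[1],-s_*dc[0]+c_*dc[1])
if .028<s['opening']<.042:
    for x,y in [(-.235,-.12),(-.235,0)]:
        go(x,y,.064,.08); print(np.array(r.sense()['contact_force']).round(1),r.sense()['opening'])
p=r.snapshot('scene'); pickle.dump(p,open('c4.pkl','wb')); print(r.sense()['clock'])
cv2.imwrite('pics/s4.png',cv2.resize(p['frame'][130:280,150:350,::-1],None,fx=4,fy=4,interpolation=cv2.INTER_CUBIC))
E
```

```text
door 101.17582545270184 0.13976222997625823
opening 0.03359691369481275 24.84923856835394 [-2.2187162  -3.77269735  1.63797616] 20.6333
grasp cab -0.1352912059088782 -0.23058197006502668
[ 1.2 -1.4  1.9] 0.03439995974152005
[-0.4 -3.2  3.9] 0.03401860607644719
24.3417
```

View pics/s4.png

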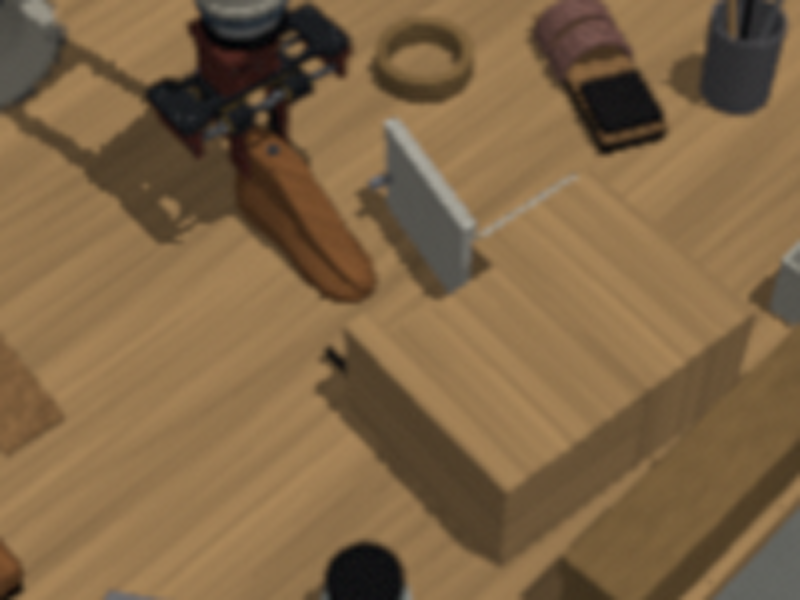

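The last is upright and gripped, its toe tip at (358,292) pointing at the opening and clear of the striker at (378,183). Now I'll check the pose by projection and slide it in.

```bash
python3 - <<'E'
from h import *
c=pickle.load(open('c4.pkl','rb')); s=r.sense(); print(s['tcp_pos']-W(-.235,0,.246),s['orientation'])
q=np.array([*W(-.2,0,0)[:2],Q[2]]); print((proj(c,T(q,[[.115,0,.008],[.1,.025,.005],[.1,-.025,.005]]))-[150,130])*4)
for x in (-.12,-.06,-.02):
    go(x,-.003,.064,.08); s=r.sense(); print(x,np.array(s['contact_force']).round(1),s['opening'])
r.let_go(); r.wait(.2); print(np.array(r.sense()['contact_force']).round(1))
go(-.02,-.003,.13,.15); go(-.1,-.003,.13,.2); r.grab(20)
p=r.snapshot('side'); print(r.sense()['clock'])
cv2.imwrite('pics/s5.png',cv2.resize(p['frame'][120:270,210:360,::-1],None,fx=4,fy=4,interpolation=cv2.INTER_CUBIC))
E
```

```text
[-2.79821305e-05 -1.56286876e-04  1.67449119e-05] [ 1.79972856e+02 -1.01332394e-02  1.73119881e+02]
[[359.59657661 296.03051436]
 [371.35367362 274.24102024]
 [327.51107422 301.69481368]]
-0.12 [-4.8  0.9  6.4] 0.0344614341876413
-0.06 [-2.5  0.7  4.5] 0.03373272515513158
-0.02 [-0.7  0.6  3.9] 0.03379061340399651
[-0.5  0.3  0.2]
31.1667
```

View pics/s5.png

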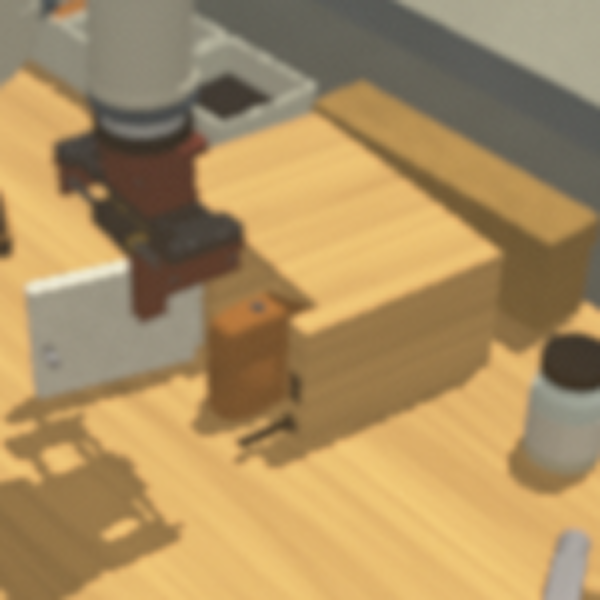

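The last is upright and partly inside, with its heel at (230,400), the door open and nothing touched. The toe projection also matched to about 1 px. Now I'll push the heel in with closed fingers.

```bash
python3 - <<'E'
from h import *
go(-.1,-.003,.05,.15); go(-.06,-.003,.05,.1); f0=fx()
for x in (-.04,-.02,-.01,-.002):
    go(x,-.003,.05,.06); print(x,round(fx()-f0,1))
go(-.08,-.003,.05,.15); go(-.12,-.003,.2,.2)
r.reach([.42,.02,.45],[180,0,YAW])
go(-.33,-.06,.3,.2)
a=r.snapshot('side');b=r.snapshot('scene'); print(r.sense()['clock'])
pickle.dump((a,b),open('e.pkl','wb'))
f=lambda p,x,y:cv2.resize(p['frame'][y:y+120,x:x+100,::-1],None,fx=4,fy=4,interpolation=cv2.INTER_CUBIC)
cv2.imwrite('pics/s6.png',np.hstack([f(a,230,150),f(b,215,140)]))
hx=proj(a,np.array([W(0,-.0,.04),W(.01,-.003,.04),W(.01,-.02,.094),W(.01,.014,.094)])); print((hx-[230,150])*4)
E
```

```text
-0.04 -0.6
-0.02 0.6
-0.01 0.1
-0.002 -0.7
37.0083
[[168.84868602 237.23107952]
 [180.72397108 235.05100156]
 [193.2888932  194.90323996]
 [170.22501569 173.70405294]]
```

View pics/s6.png

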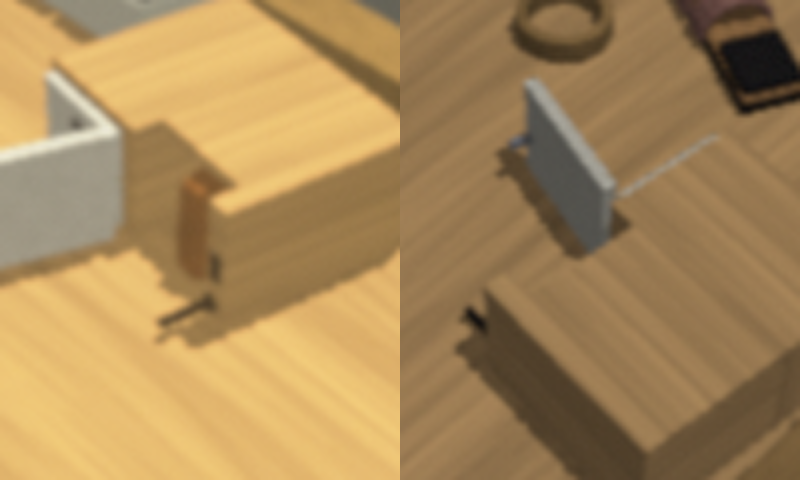

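The heel is inside behind the front edge. The cone's top-left corner is at (182,178) and I predicted (180,172) for a heel about 10 mm in. The last is upright, the door is wide open, and the arm is clear.

```bash
python3 - <<'E'
from h import *
r.let_go(); r.wait(.5); print(r.hand_in(), r.sense()['clock'])
E
```

```text
the job is handed in; nothing more can be done
the job is handed in; nothing more can be done
```

The job is handed in at about 38 s of robot time: the last stands on its sole in the compartment, toe first, with its heel about 10 mm behind the front edge, the door is open about 100°, and no bystander was seen to move; no verdict came back.

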